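# Clamp a radio module with the turnbuckle vice

### The arm

A 6-joint arm with a two-finger parallel gripper is mounted at the origin on the work surface. World frame = base frame: x ahead of the robot, y to its left, z up, the work surface at z = 0. Lengths are in m, angles in rad, forces in N, time in s.
With the tool pointing down it reaches from about 0.35 to 0.975 m from the base axis. Payload 4.9 kg.
Tool frame: the origin (TCP) lies at the very end of the fingers, on their centre line; the grasp point (between the pads) lies 19 mm behind it (grasp_offset is the distance from the TCP to the grasp point, in m); x points along the fingers, y is the direction in which the jaws open and shut, and the axes are right-handed (so a half turn about x gives the same grasp; the last joint's range is limited). The gripper opens to 85 mm and grips with 20 to 120 N. Pads are 22 mm wide; open, the fingers measure 114 mm over their backs; the gripper's body (76 mm by 85 mm) begins 54 mm behind the grasp point. The pads swing forward as they close: fully open they stand 13 mm farther back than shut.
Start: joints at [1.08, 0.053, 1.613, -0, 1.476, -0.119], TCP at [0.227, 0.582, 0.231] pointing down, gripper open.
Joint ranges: [-3.01, 3.01], [-1.01, 2.22], [0.06, 2.58], [-1.02, 4.17], [0.09, 2.62], [-3.14, 3.14]. Speed limits (rad/s): [2.57, 2.57, 3.14, 3.14, 3.14, 3.14].

### API

Orientations are given as a rotation vector (axis times angle).
In Python, from station import get_obs, get_image, camera_model, finish_job, grasp_offset gives the robot as it stands.
- The arm moves only by the shell command python3 -m crank 'ROWS' [OPENING] [FORCE]. ROWS is JSON, a list that holds one entry, the list of rows, each a list of 4 numbers: the shift along the world's x, y, z in m, then the turn about the world's z in degrees. In form: [[[dx, dy, dz, turn], ...]]. A call has 1 to 5 rows; each row is the pose to reach, as a shift and turn from the pose commanded when the call began; what a row does not reach only later rows make up. A row lasts 1/12 s, in which the tool goes at most 41.7 mm and 7.16 degrees, less where a joint would pass 70% of its speed; a pose out of reach is approached as far as the arm can. A call with a gripper value outside its range is refused whole. OPENING is the opening, from 0 (shut) to 1 (fully open), set as the call begins (- or left out, the last holds). The fingers move at their own pace and stop on an object; FORCE is the grip in N (left out, the last holds). Time passes only in rows, so rows that repeat a pose let the fingers close. It gives the time, the measured TCP pose, the force and the opening at its end, in the units of the state.
- get_obs(): the state, without advancing time (a new reading comes with each control period).
- get_image(name): name is "scene" or "top"; returns (picture, depth): 400x640x3 uint8, red, green, blue; 400x640 float32, m along the optical axis (not along the pixel's ray), 0 where there is no reading.
- camera_model(name): a dict with "fx", "fy", "cx", "cy" (pixels), "k1" (the pictures are not rectified: a ray, as slopes to the right and down, at radius r is drawn at 1 + k1 r^2 times it, then the intrinsics apply), "xyz" and "attitude" of the camera in the world. Camera axes: x right, y down, z forward; pixel columns grow to the right and rows downward; lengths in m; the calibration is good to about 2 mm. A picture is of the moment at which its call begins. camera_model takes no time and is no camera call.
- finish_job(): hands the job in, once; it reports no verdict.
The state is a dict: "t": time; "q": joint angles; "dq": joint speeds; "effort": joint torques, N m; "tool_pos": TCP position; "tool_rot": TCP orientation; "contact_force": force on the tool from outside, world axes, zero at the start; "wrist_torque": the same for the moment, N m; "opening": finger opening in m.
Only numpy, scipy, OpenCV 4.12 (cv2) and the standard library are available. Lean on these libraries where they do the work, as an engineer would, in place of code of your own. Each camera call takes 0.05 s, during which the arm holds its last target.

### The job

Set the green-topped radio module gently down on the bed of the clamp, flat and midway between the two blue jaws with its long side across from jaw to jaw, and let go of it. Then turn the brass turnbuckle by its red-tipped spokes, tops going away from the module, until both jaws grip the module firmly: stop once the turnbuckle turns about twice as stiffly as it did while free, and do not force it beyond two and a half times. Leave the module clamped and every other thing where it is.

Things in the scene. Friction and masses are not known exactly. Their poses are not given: they have to be found in the camera images.
- module: Loose radio module: aluminium box 44 (its x) x 84 (its y) x 28 mm tall (z), about 0.25 kg, green top with two small brass connectors 8 mm tall, 28 mm either side of the centre along y. Origin at its centre. Starts flat on the white foam slab (20 mm high). Grip it across its 44 mm width (along its x). Either way round is fine in the clamp.
- mouth (a point): Point on top of the clamp's fixed grey bed plate (16 mm thick), midway between the jaws, where the middle of the module's underside belongs (within 10 mm). Its y axis runs from the right jaw to the left jaw, x from the jaw mouth to the turnbuckle, z up. The module goes here with its own y along this y.
- screw_axis (a point): Middle of the turnbuckle, on its axis (along y), 110 mm along x and 56 mm up from the mouth; same axes as the mouth. In the plane y = 0 it has four steel spokes 90 degrees apart, 10 mm thick, red ball tips, reaching 49 mm from the axis; hub 14 mm radius. Push them round along their arc: a straight push can bind. Clear above; jaw posts 42 to 64 mm either side end 14 mm above the axis.
- turnbuckle (a joint): Turn of the turnbuckle, rad (starts 0 to 1). It grows as the top goes toward +x of the mouth; both jaws then move in 3.5 mm each per rad. At value v spokes lean from vertical toward +x by v plus multiples of 90 deg. Stays where left. Free: 0.25 N m (6 N at 40 mm). Once both jaws bear it stiffens 1.2 N m per rad: stop near 0.5 N m (12 N at 40 mm); over 0.65 N m (16 N) over-squeezes.
- jaw_left: Left (+y) blue jaw. Origin at the foot of its bare inner face, on the bed, level with the mouth in x; 64 mm from the mouth at turnbuckle 0, less 3.5 mm per rad. Block 76 long (x), 22 thick, 38 mm high. A springy black rubber pad (60 mm long, 4 to 28 mm above the bed) stands out from that face by 6 to 14 mm: hand-set, differs each time and per jaw, not measured.
- jaw_right: Right (-y) blue jaw, the mirror image of the left one (its pad set on its own).
There are look-alikes about, which are no part of the job. Leave any orange look-alike of the module alone.

How it is judged:
By the outcome, as a careful person would: the job done as asked, in the order asked, and still so for the second after the job is handed in, with the robot touching nothing.
It also fails if it takes over 72 s, if anything falls off the work surface, if the arm or the gripper's body presses on something with over 40 N, if the wrist force passes 120 N, or if a joint passes its speed limit or range.

## Working session

There is one attempt and no reset: what is moved stays moved. The work goes in short steps, Python scripts to look and compute and a shell command to move; the robot and the scene stay as the last step left them, time stands still between calls to the robot, and variables do not carry over. Pictures are saved under pics/ and viewed, and the job is handed in when it is done.

```bash
ls; mkdir -p pics; cat > h.py <<'E'
import numpy as np, cv2
from scipy.spatial.transform import Rotation as R
from station import *
def save(n,img): cv2.imwrite('pics/'+n+'.png',img[:,:,::-1])
def cam(name):
    m=camera_model(name); return m
def Rm(m):
    a=np.array(m['attitude'],float)
    return a if a.shape==(3,3) else (R.from_rotvec(a).as_matrix() if a.size==3 else R.from_quat(a).as_matrix())
def ray(m,u,v):
    K=np.array([[m['fx'],0,m['cx']],[0,m['fy'],m['cy']],[0,0,1.]])
    p=cv2.undistortPoints(np.array([[[u,v]]],float),K,np.array([m['k1'],0,0,0.]))[0,0]
    return np.array([p[0],p[1],1.])
def onplane(m,u,v,z):
    d=Rm(m)@ray(m,u,v); c=np.array(m['xyz']); return c+d*(z-c[2])/d[2]
def bydepth(m,u,v,D): return np.array(m['xyz'])+Rm(m)@ray(m,u,v)*D
def proj(m,p):
    K=np.array([[m['fx'],0,m['cx']],[0,m['fy'],m['cy']],[0,0,1.]])
    c=Rm(m).T@(np.array(p)-m['xyz'])
    return cv2.projectPoints(c.reshape(1,3),np.zeros(3),np.zeros(3),K,np.array([m['k1'],0,0,0.]))[0][0,0]
E
python3 - <<'E'
from h import *
for n in('scene','top'):
    im,d=get_image(n); save(n+'0',im); np.savez('pics/%s0.npz'%n,im=im,d=d); print(camera_model(n))
print(get_obs(),grasp_offset)
E
```

```text
pics
{'fx': 482.5853146269326, 'fy': 482.5853146269326, 'cx': 322.86270761132636, 'cy': 209.76930149537563, 'k1': -0.09979587190777817, 'xyz': array([1.28731628, 0.00606247, 1.01743228]), 'attitude': array([-1.69229822, -1.95223563,  0.72767143])}
{'fx': 472.8069255747033, 'fy': 472.8069255747033, 'cx': 319.1794589859773, 'cy': 205.81126760314947, 'k1': -0.14417001066207769, 'xyz': array([ 0.27933094, -0.10300994,  1.365602  ]), 'attitude': array([-2.15662139,  2.1073703 , -0.19699936])}
{'t': 0.1, 'q': array([ 1.08001855e+00,  5.33092210e-02,  1.61413592e+00, -6.21372753e-06,
        1.47602072e+00, -1.18996034e-01]), 'dq': array([-0.00099751, -0.00038317, -0.00539214,  0.00064576,  0.00109144,
        0.0001612 ]), 'effort': array([ 3.65999322e-04, -3.94904709e+01, -3.71364105e+01, -7.31076648e-05,
        3.92188944e-03,  7.08122457e-06]), 'tool_pos': array([0.22678036, 0.58180347, 0.23018698]), 'tool_rot': array([ 0.29030256,  1.5516005 , -0.29312572]), 'contact_force': array([-0.3190131 ,  0.45391586, -0.27877658]), 'wrist_torque': array([-0.00800435,  0.03701491,  0.01586148]), 'opening': 0.0855241842148116} 0.0187
```

View pics/scene0.png

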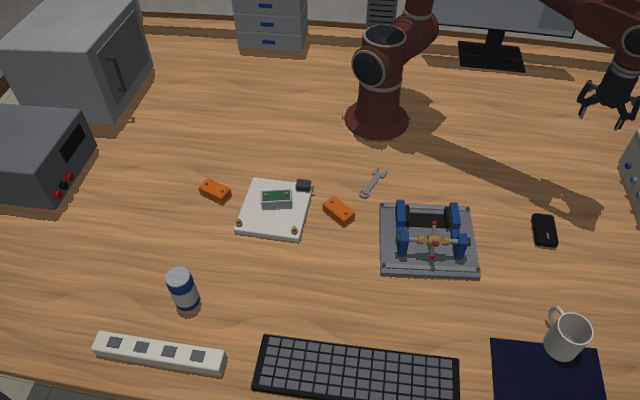

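View pics/top0.png

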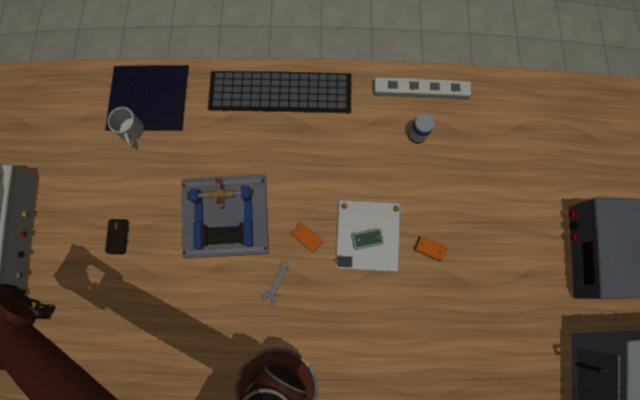

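The green-topped module is on the white slab at scene (276,197) / top (367,238). The look-alikes are orange, at scene (214,190) and (339,210). The clamp is at scene (430,240) / top (224,215), with its turnbuckle on the far side from the robot. Next I'll look at close crops.

```bash
python3 - <<'E'
from h import *
s=np.load('pics/scene0.npz')['im'];t=np.load('pics/top0.npz')['im']
z=lambda a,f:cv2.resize(a,None,fx=f,fy=f,interpolation=cv2.INTER_CUBIC)
save('cs',z(s[180:285,370:490],6)); save('ct',z(t[165:270,170:280],5)); 
save('cm',np.hstack([z(s[170:250,225:325],4),z(t[195:275,325:425],4)]))
E
```

```text
(no output)
```

View pics/cs.png

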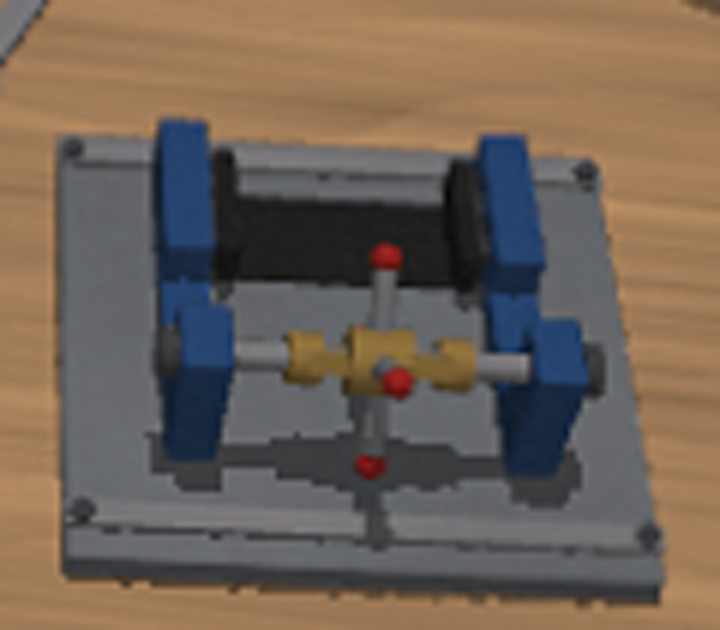

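View pics/ct.png

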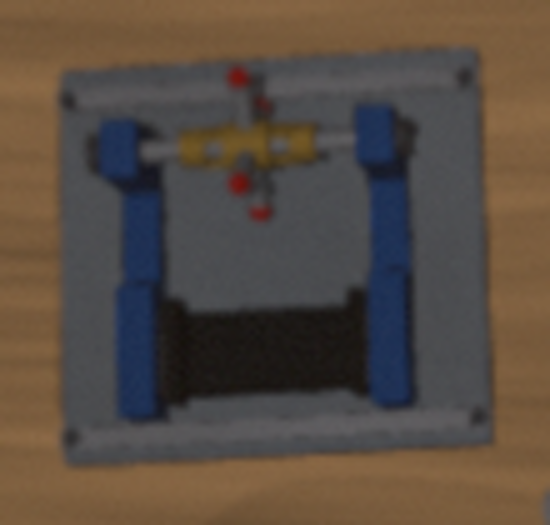

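View pics/cm.png

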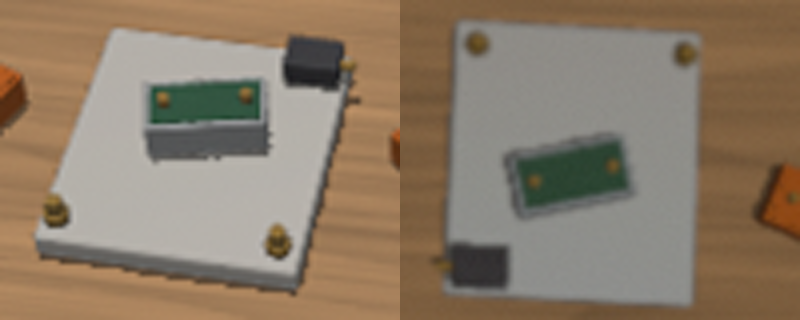

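```bash
cat > meas.py <<'E'
from h import *
from scipy import ndimage as nd
def hsv(im): return cv2.cvtColor(im,cv2.COLOR_RGB2HSV)
def masks(im):
    H=hsv(im); h,s,v=[H[...,i].astype(int) for i in range(3)]
    return dict(green=(h>40)&(h<95)&(s>90),blue=(h>100)&(h<130)&(s>120)&(v>50),red=((h<5)|(h>172))&(s>150)&(v>80),gold=(h>15)&(h<30)&(s>120)&(v>60))
E
python3 - <<'E'
from meas import *
roi={'scene':(slice(180,285),slice(370,490)),'top':(slice(165,270),slice(170,280))}
for n in('scene','top'):
    f=np.load('pics/%s0.npz'%n);im,d=f['im'],f['d'];m=camera_model(n);M=masks(im)
    g=M['green'];l,k=nd.label(g);
    for i in range(1,k+1):
        if (l==i).sum()<60: continue
        c=cv2.findContours((l==i).astype(np.uint8),0,1)[0][0]
        P=np.array([onplane(m,u,v,.048) for u,v in c[:,0]])
        r=cv2.minAreaRect((P[:,:2]*1000).astype(np.float32)); ys,xs=np.where(l==i)
        print(n,'green',xs.mean(),ys.mean(),r,'depthz',np.median([bydepth(m,u,v,d[v,u])[2] for u,v in zip(xs,ys)]))
    for key,z in(('red',None),('blue',.054),('gold',.072)):
        mk=np.zeros(g.shape,bool);mk[roi[n]]=M[key][roi[n]]
        l,k=nd.label(mk)
        for i in range(1,k+1):
            ys,xs=np.where(l==i)
            if len(xs)<4: continue
            P=np.array([bydepth(m,u,v,d[v,u]) for u,v in zip(xs,ys) if d[v,u]>0])
            print(n,key,len(xs),xs.mean().round(1),ys.mean().round(1),np.median(P,0).round(4),P.min(0).round(3),P.max(0).round(3))
E
```

```text
scene green 275.7578947368421 195.51052631578946 ((427.5570068359375, -249.9985809326172), (31.459423065185547, 71.34144592285156), 12.854273796081543) depthz 0.04936576279008348
scene red 18 434.0 222.3 [0.5146 0.1658 0.1078] [0.509 0.161 0.104] [0.519 0.171 0.115]
scene red 17 435.8 243.2 [0.5757 0.171  0.1037] [0.571 0.166 0.101] [0.579 0.175 0.107]
scene red 14 431.5 257.3 [0.5726 0.171  0.0438] [0.569 0.167 0.036] [0.576 0.174 0.046]
scene blue 470 401.7 229.0 [0.4926 0.0924 0.0542] [0.404 0.075 0.019] [0.566 0.108 0.091]
scene blue 507 457.6 231.4 [0.4823 0.2347 0.0534] [0.388 0.218 0.021] [0.556 0.252 0.089]
scene blue 5 453.8 244.4 [0.5205 0.2277 0.0389] [0.516 0.227 0.032] [0.528 0.229 0.049]
scene gold 200 432.5 239.7 [0.5467 0.1633 0.0803] [0.533 0.131 0.059] [0.556 0.206 0.088]
top green 365.2894736842105 238.3421052631579 ((424.5162353515625, -242.97178649902344), (26.384572982788086, 40.467166900634766), 11.543431282043457) depthz 0.04678102368485748
top red 9 217.0 180.0 [0.5708 0.1731 0.1022] [0.567 0.17  0.099] [0.574 0.177 0.106]
top red 9 217.1 201.3 [0.51   0.1673
[... 4650 characters left out ...]
011] [ 0.327  0.3   -0.009] [0.337 0.305 0.002]
top gold 4 238.8 267.0 [ 0.3392  0.1179 -0.0048] [ 0.337  0.117 -0.01 ] [ 0.342  0.12  -0.001]
top gold 5 180.6 267.2 [ 0.3336  0.287  -0.0004] [ 0.331  0.285 -0.005] [0.334 0.293 0.002]
top gold 4 200.2 267.8 [ 0.3327  0.2292 -0.0014] [ 0.333  0.228 -0.003] [0.336 0.234 0.001]
top gold 5 225.8 267.8 [ 0.3351  0.1548 -0.0017] [ 0.332  0.153 -0.007] [0.338 0.157 0.002]
top gold 5 253.0 267.6 [ 0.3401  0.0764 -0.0028] [ 0.335  0.075 -0.009] [ 0.341  0.079 -0.   ]
top gold 6 219.2 268.7 [ 0.3318  0.1741 -0.0039] [ 0.331  0.169 -0.01 ] [ 0.335  0.181 -0.001]
top gold 9 268.1 268.6 [ 0.3359  0.0325 -0.002 ] [ 0.336  0.027 -0.005] [0.339 0.039 0.002]
```

```bash
cat >> meas.py <<'E'
def cloud(n,im,d,mk):
    m=camera_model(n); vs,us=np.where(mk&(d>0))
    K=np.array([[m['fx'],0,m['cx']],[0,m['fy'],m['cy']],[0,0,1.]])
    p=cv2.undistortPoints(np.stack([us,vs],-1)[:,None].astype(float),K,np.array([m['k1'],0,0,0.]))[:,0]
    r=np.c_[p,np.ones(len(p))]*d[vs,us][:,None]
    return r@Rm(m).T+m['xyz'],us,vs
def box(P,lo,hi): return np.all((P>lo)&(P<hi),1)
def rect(P):
    r=cv2.minAreaRect((P[:,:2]*1000).astype(np.float32)); return np.round(r[0],1),np.round(r[1],1),round(r[2],2)
E
python3 - <<'E'
from meas import *
for n in('scene','top'):
    f=np.load('pics/%s0.npz'%n);im,d=f['im'],f['d'];P,us,vs=cloud(n,im,d,d>0); M=masks(im)
    k=box(P,[.37,-.31,.042],[.48,-.19,.055]); 
    print(n,'mod',k.sum(),rect(P[k]),P[k].mean(0),np.median(P[k],0))
    k=box(P,[.37,-.31,.0515],[.48,-.19,.07]); print('conn?',P[k].round(3)[:12].tolist())
    k=box(P,[.35,-.33,.015],[.40,-.19,.026]); print('foam z',np.median(P[k][:,2]))
    # bed
    k=box(P,[.35,0.03,.010],[.60,.30,.022]); print('bed',rect(P[k]),np.median(P[k][:,2]))
    for nm,y0,y1 in(('R',.06,.13),('L',.2,.27)):
        b=M['blue'][vs,us]
        for z0,z1,q in((.048,.060,'jaw'),(.080,.095,'post')):
            k=box(P,[.36,y0,z0],[.6,y1,z1])&b; print(q,nm,k.sum(),rect(P[k]),np.median(P[k],0).round(4))
    k=box(P,[.37,.1,.01],[.47,.23,.06])&~M['blue'][vs,us]&(im[vs,us].max(1)<45)
    Q=P[k]; print('black',k.sum(),rect(Q),np.percentile(Q[:,2],[5,25,50,75,95]))
    h=Q[:,2]>.03; print('padtops',[ (v.round(3)) for v in Q[h]][:40] if n=='x' else (Q[h].min(0),Q[h].max(0)))
E
```

```text
scene mod 402 (array([ 416.6, -244.6]), array([ 69. , 104.6]), 14.48) [ 0.4308023  -0.2515937   0.04867937] [ 0.43191526 -0.25206512  0.04886648]
conn? [[0.405, -0.227, 0.052], [0.418, -0.291, 0.053], [0.413, -0.253, 0.052], [0.412, -0.25, 0.052], [0.416, -0.247, 0.053], [0.413, -0.231, 0.053], [0.423, -0.268, 0.053], [0.417, -0.235, 0.052], [0.418, -0.227, 0.054], [0.421, -0.223, 0.058], [0.43, -0.282, 0.055], [0.429, -0.28, 0.054]]
foam z 0.020461314151278054
bed (array([487.3, 163.8]), array([239.4, 253.2]), 3.98) 0.015909292010678255
jaw R 191 (array([485.2,  91.1]), array([162.5,  21.3]), 4.6) [0.4493 0.0887 0.0536]
post R 104 (array([547.6,  96.4]), array([35.9, 21.7]), 4.96) [0.5484 0.0962 0.0851]
jaw L 202 (array([472., 234.]), array([167.5,  22.1]), 5.11) [0.4371 0.2314 0.0534]
post L 100 (array([536.6, 239.5]), array([36.1, 21.4]), 1.98) [0.5377 0.24   0.0851]
black 633 (array([432.7, 161.4]), array([ 63.4, 119.5]), 3.36) [0.01360044 0.01577445 0.01753863 0.03063567 0.04471006]
padtops (array([0.39819279, 0.10219562, 0.03009111]), array([0.46747316, 0.22214624, 0.04868886])
[... 397 characters left out ...]
 -0.273, 0.056], [0.435, -0.276, 0.057]]
foam z 0.01897254137122195
bed (array([485.6, 165.9]), array([233.9, 250.3]), 4.73) 0.014915299157785444
jaw R 187 (array([435.5,  89.1]), array([74.1, 20.4]), 3.12) [0.4323 0.0892 0.0527]
post R 68 (array([542.6,  98.8]), array([29.4, 19.9]), 7.55) [0.5421 0.0978 0.0839]
jaw L 171 (array([424.4, 231.7]), array([72.6, 19.4]), 3.94) [0.423  0.2322 0.0522]
post L 77 (array([532.5, 241.8]), array([31.9, 20.6]), 7.63) [0.5312 0.2417 0.0844]
black 730 (array([431.1, 163.9]), array([ 72.7, 120.5]), 4.98) [0.01147819 0.0144081  0.01706369 0.03663155 0.04422716]
padtops (array([0.38973982, 0.10224628, 0.03019597]), array([0.46216054, 0.22658358, 0.05271926]))
```

```bash
python3 - <<'E'
from h import *
o=get_obs(); T=R.from_rotvec(o['tool_rot']).as_matrix(); print(T.round(3)); y=T[:,1]; print('yaw of tool y',np.degrees(np.arctan2(y[1],y[0])), 'need 12.5 mod180')
print(np.array([.427,-.250])-o['tool_pos'][:2])
E
```

```text
[[-0.001  0.363  0.932]
 [-0.002  0.932 -0.363]
 [-1.    -0.002 -0.   ]]
yaw of tool y 68.69852086731697 need 12.5 mod180
[ 0.20021964 -0.83180347]
```

```bash
python3 -m crank '[[[0.022,-0.035,0,-4],[0.044,-0.07,0,-8],[0.066,-0.105,0,-12],[0.088,-0.14,0,-16],[0.11,-0.175,0,-20]]]'; python3 -m crank '[[[0.016,-0.038,0,-4],[0.032,-0.076,0,-8],[0.048,-0.114,0,-12],[0.064,-0.152,0,-16],[0.08,-0.19,0,-20]]]'; python3 -m crank '[[[0,-0.041,0,-4],[0,-0.082,0,-8],[0,-0.123,0,-12],[0,-0.164,0,-16],[0,-0.205,0,-16.2]]]'
```

```text
t: 0.52
tool_pos: [0.3373, 0.4055, 0.2307]
tool_rot: [0.565, 1.496, -0.567]
contact_force: [1.3, 0.0, 0.2]
opening: 0.0858
t: 0.93
tool_pos: [0.4171, 0.2153, 0.231]
tool_rot: [0.835, 1.404, -0.835]
contact_force: [0.8, 0.3, 0.2]
opening: 0.0851
t: 1.35
tool_pos: [0.4163, 0.0105, 0.231]
tool_rot: [1.049, 1.304, -1.048]
contact_force: [0.5, 0.4, -0.5]
opening: 0.0855
```

```bash
python3 -m crank '[[[0,-0.041,0,0],[0,-0.082,0,0],[0,-0.123,0,0],[0,-0.164,0,0],[0,-0.205,0,0]]]'; python3 -m crank '[[[0.0,-0.02,-0.03,0],[0.01,-0.057,-0.06,0],[0.01,-0.057,-0.09,0],[0.01,-0.057,-0.11,0],[0.01,-0.057,-0.11,0]]]'
python3 - <<'E'
from h import *
o=get_obs(); T=R.from_rotvec(o['tool_rot']).as_matrix();y=T[:,1]; print(o['t'],o['tool_pos'],np.degrees(np.arctan2(y[1],y[0])))
for n in('top','scene'):
    im,d=get_image(n); save(n+'1',im); np.savez('pics/%s1.npz'%n,im=im,d=d)
E
```

```text
t: 1.77
tool_pos: [0.4163, -0.1947, 0.231]
tool_rot: [1.048, 1.304, -1.047]
contact_force: [0.8, -0.7, 0.4]
opening: 0.0854
t: 2.18
tool_pos: [0.4235, -0.2477, 0.115]
tool_rot: [1.05, 1.316, -1.05]
contact_force: [-1.0, 0.9, -1.1]
opening: 0.0857
2.1833 [ 0.42351001 -0.24774144  0.11502051] 12.418738690284439
```

```bash
python3 - <<'E'
from h import *
o=get_obs(); print(o['t'],o['tool_pos'],o['contact_force'])
a=np.load('pics/top1.npz')['im'];b=np.load('pics/scene1.npz')['im']
z=lambda a,f:cv2.resize(a,None,fx=f,fy=f,interpolation=cv2.INTER_CUBIC)
save('c1',np.hstack([z(b[150:250,225:325],4),z(a[185:285,325:425],4)]))
E
```

```text
2.2833 [ 0.42646804 -0.24924538  0.12060878] [0.45090759 0.05624658 0.18737223]
```

View pics/c1.png

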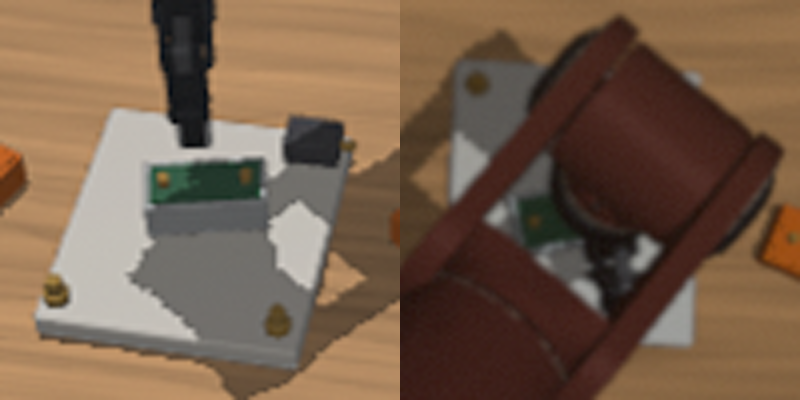

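The picture shows the gripper above the module (crop (205,190)), with the jaws opening across its 44 mm width. The dark block at scene (303,186) is clear of the fingers, so I'll descend.

```bash
python3 -m crank '[[[0.0,-0.001,-0.03,0],[0.0,-0.001,-0.06,0],[0.0,-0.001,-0.08,0],[0.0,-0.001,-0.09,0],[0.0,-0.001,-0.097,0]]]' 0.8; python3 -m crank '[[[0,0,0,0],[0,0,0,0]]]'
```

```text
t: 2.7
tool_pos: [0.4278, -0.2508, 0.025]
tool_rot: [1.046, 1.303, -1.046]
contact_force: [-0.3, -0.4, 0.4]
opening: 0.0681
t: 2.87
tool_pos: [0.4282, -0.2514, 0.0261]
tool_rot: [1.046, 1.302, -1.046]
contact_force: [0.7, 0.1, -0.9]
opening: 0.0681
```

```bash
python3 -m crank '[[[0,0,0,0],[0,0,0,0],[0,0,0,0],[0,0,0,0],[0,0,0,0]]]' 0.3 40;python3 -m crank '[[[0,0,0,0],[0,0,0,0],[0,0,0,0]]]';
```

```text
t: 3.28
tool_pos: [0.4281, -0.2517, 0.0262]
tool_rot: [1.046, 1.302, -1.047]
contact_force: [-1.6, 0.7, 6.5]
opening: 0.0433
t: 3.53
tool_pos: [0.4281, -0.2517, 0.0262]
tool_rot: [1.046, 1.302, -1.047]
contact_force: [-1.5, 0.9, 6.6]
opening: 0.043
```

```bash
python3 -m crank '[[[0,0,0.01,0],[0,0,0.03,0],[0,0,0.06,0],[0,0,0.1,0],[0,0,0.12,0]]]';python3 -m crank '[[[0,0.01,0.01,0],[0,0.03,0.01,0],[0,0.03,0.01,0]]]'; python3 - <<'E'
from h import *
for n in('scene',):
    im,d=get_image(n); save(n+'2',cv2.resize(im[130:290,200:500],None,fx=2.5,fy=2.5)); np.savez('pics/%s2.npz'%n,im=im,d=d)
o=get_obs();print(o['tool_pos'],o['contact_force'],o['wrist_torque'],o['opening'])
E
```

```text
t: 3.95
tool_pos: [0.4281, -0.2515, 0.1489]
tool_rot: [1.046, 1.299, -1.046]
contact_force: [0.6, -1.6, -0.8]
opening: 0.0432
t: 4.2
tool_pos: [0.4266, -0.2178, 0.1541]
tool_rot: [1.047, 1.307, -1.045]
contact_force: [-0.8, -0.9, -3.4]
opening: 0.0435
[ 0.42629205 -0.21873488  0.15326076] [ 0.81887702 -0.29553848 -1.79617755] [-0.04474923 -0.01597207 -0.01619324] 0.043024728017835384
```

View pics/scene2.png

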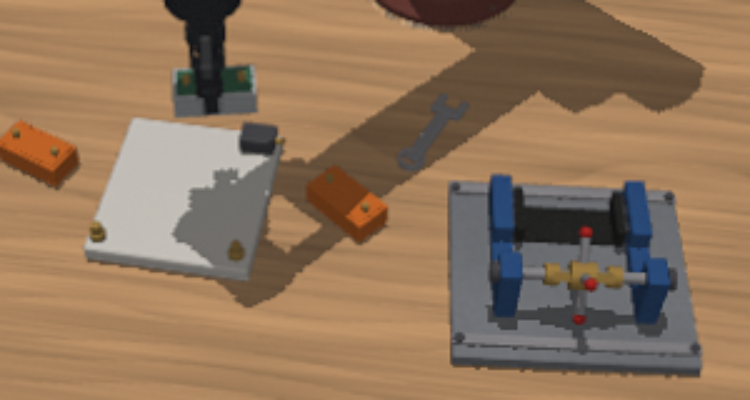

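The module is held level, with its connectors at scene ≈(274,161) and (297,160). I'll check where it sits relative to the tool and plan the transfer.

```bash
python3 - <<'E'
from meas import *
m=camera_model('scene')
f=np.load('pics/scene2.npz');o=get_obs();tp=o['tool_pos']
a=onplane(m,274.4,161.2,.179);b=onplane(m,297.2,159.6,.179);print(a,b,(a+b)/2-tp,np.linalg.norm(a-b),np.degrees(np.arctan2(-(b-a)[0],(b-a)[1])))
P,us,vs=cloud('scene',f['im'],f['d'],f['d']>0)
k=box(P,[.38,-.29,.14],[.46,-.14,.182])&(f['im'][vs,us].max(1)>55);print(k.sum(),rect(P[k]),np.percentile(P[k][:,2],[5,50,95]))
M=np.array([.430,.1608]);print(M-tp[:2])
E
```

```text
[ 0.4305299  -0.24359421  0.179     ] [ 0.41686553 -0.18772676  0.179     ] [-0.00259433  0.0030744   0.02573924] 0.057514225944747824 13.743901884593715
386 (array([ 431.2, -216.6]), array([53.7, 84.1]), 11.3) [0.15105999 0.17349875 0.17947051]
[0.00370795 0.37953488]
```

```bash
python3 -m crank '[[[0.001,0.035,0,-2],[0.002,0.075,0,-4],[0.003,0.115,0,-6],[0.0035,0.155,0,-8.2],[0.0035,0.195,0,-8.2]]]';python3 -m crank '[[[0,0.041,0,0],[0,0.081,0,0],[0,0.12,0,0],[0,0.155,0,0],[0,0.179,0,0]]]';python3 -m crank '[[[0,0,0,0],[0,0,0,0],[0,0,0,0]]]'; python3 - <<'E'
from h import *
o=get_obs(); T=R.from_rotvec(o['tool_rot']).as_matrix();y=T[:,1]; print(o['t'],o['tool_pos'],np.degrees(np.arctan2(y[1],y[0])))
for n in('scene','top'):
    im,d=get_image(n); save(n+'3',cv2.resize(im[150:300,360:500] if n=='scene' else im[150:280,160:300],None,fx=4,fy=4)); np.savez('pics/%s3.npz'%n,im=im,d=d)
E
```

```text
t: 4.67
tool_pos: [0.4292, -0.024, 0.1528]
tool_rot: [1.155, 1.245, -1.157]
contact_force: [0.6, -0.2, -2.1]
opening: 0.0434
t: 5.08
tool_pos: [0.429, 0.1559, 0.1528]
tool_rot: [1.151, 1.247, -1.154]
contact_force: [0.3, -1.2, -1.9]
opening: 0.0431
t: 5.33
tool_pos: [0.4298, 0.1528, 0.1531]
tool_rot: [1.152, 1.245, -1.156]
contact_force: [0.5, -0.5, -2.0]
opening: 0.0434
5.3333 [0.42980402 0.15280948 0.1530614 ] 4.307499906595397
```

View pics/scene3.png

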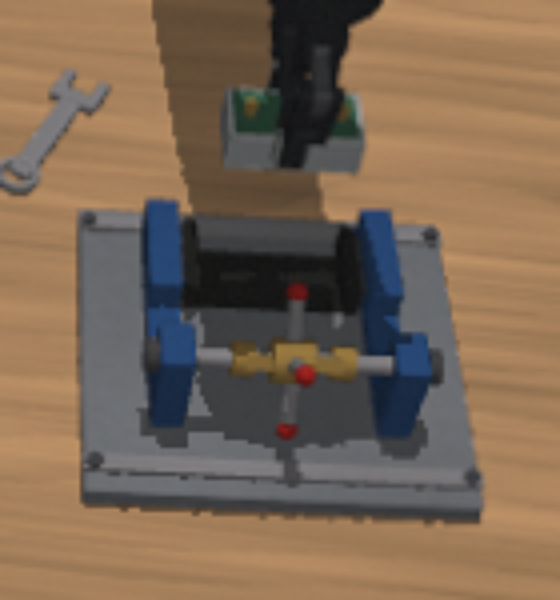

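View pics/top3.png

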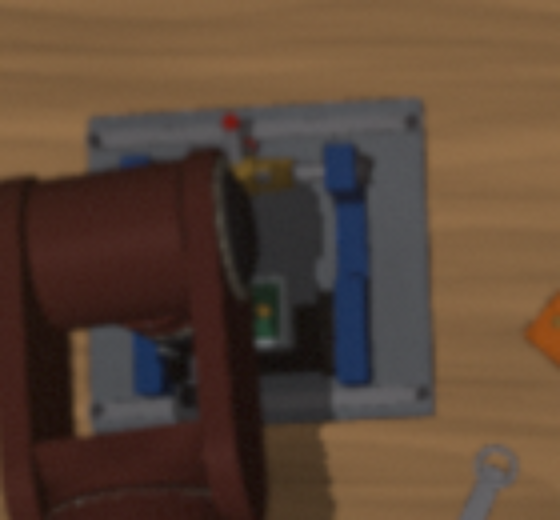

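```bash
python3 - <<'E'
from meas import *
o=get_obs();tp=o['tool_pos'];print(tp)
for n in('scene','top'):
    f=np.load('pics/%s3.npz'%n);P,us,vs=cloud(n,f['im'],f['d'],f['d']>0);im=f['im'][vs,us].astype(int)
    k=box(P,[.40,.09,.15],[.47,.22,.182])&(im.max(1)>55)&(im[:,0]<im[:,1]+10);Q=P[k]
    a=np.radians(4.3);X=np.array([np.cos(a),np.sin(a)]);Y=np.array([-np.sin(a),np.cos(a)]);M=np.array([.430,.1608])
    c=(Q[:,:2]-M)@np.c_[X,Y]; print(n,k.sum(),'clampframe x',np.percentile(c[:,0],[1,50,99]),'y',np.percentile(c[:,1],[1,3,50,97,99]),rect(Q))
E
```

```text
[0.43027622 0.15227715 0.15360091]
scene 329 clampframe x [-0.0201585   0.01903143  0.02765479] y [-0.0493134  -0.04896342 -0.02341239  0.03236162  0.03275059] (array([434.7, 153.3]), array([53.6, 83.5]), 3.07)
top 79 clampframe x [-0.02316891 -0.01046613  0.02059503] y [-0.04703943 -0.04674143 -0.03812333  0.01149999  0.03474086] (array([429.4, 156. ]), array([44.4, 85.3]), 4.05)
```

```bash
python3 -m crank '[[[0,0.006,-0.02,0],[0,0.006,-0.05,0],[0,0.006,-0.08,0],[0,0.006,-0.1,0],[0,0.006,-0.113,0]]]';python3 -m crank '[[[0,0,0,0],[0,0,0,0]]]'; python3 - <<'E'
from h import *
im,d=get_image('scene'); save('scene4',cv2.resize(im[150:300,360:500],None,fx=4,fy=4)); print(get_obs()['tool_pos'])
E
```

```text
t: 5.85
tool_pos: [0.4286, 0.1577, 0.0382]
tool_rot: [1.153, 1.245, -1.159]
contact_force: [-0.4, 0.2, -2.8]
opening: 0.0432
t: 6.02
tool_pos: [0.4301, 0.1583, 0.0407]
tool_rot: [1.154, 1.244, -1.157]
contact_force: [-0.2, 0.6, -2.8]
opening: 0.0433
[0.43119741 0.15866383 0.04197522]
```

View pics/scene4.png

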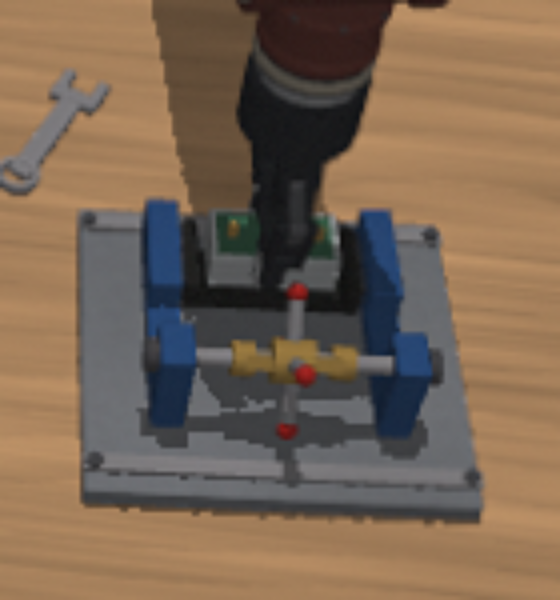

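The module is between the pads, its face spanning crop x≈205–340 with the pads at ≈200 and 345, and it is still above the bed. I'll lower it slowly while watching the force.

```bash
python3 -m crank '[[[0,0,-0.004,0],[0,0,-0.008,0],[0,0,-0.012,0],[0,0,-0.014,0],[0,0,-0.015,0]]]';python3 -m crank '[[[0,0,-0.001,0],[0,0,-0.002,0]]]'
```

```text
t: 6.48
tool_pos: [0.4303, 0.1593, 0.026]
tool_rot: [1.153, 1.244, -1.154]
contact_force: [-0.7, -0.5, -1.3]
opening: 0.0432
t: 6.65
tool_pos: [0.4306, 0.1594, 0.0243]
tool_rot: [1.154, 1.244, -1.154]
contact_force: [0.4, 1.0, -3.2]
opening: 0.0431
```

```bash
python3 -m crank '[[[0,0,-0.001,0],[0,0,-0.001,0]]]';python3 -m crank '[[[0,0,-0.001,0],[0,0,-0.001,0]]]'
```

```text
t: 6.82
tool_pos: [0.4305, 0.1593, 0.0232]
tool_rot: [1.154, 1.244, -1.154]
contact_force: [-0.5, -0.6, -3.3]
opening: 0.0431
t: 6.98
tool_pos: [0.4306, 0.1593, 0.0223]
tool_rot: [1.154, 1.244, -1.154]
contact_force: [-0.4, -0.1, -2.6]
opening: 0.0432
```

```bash
python3 -m crank '[[[0,0,-0.001,0],[0,0,-0.001,0]]]';python3 -m crank '[[[0,0,-0.001,0],[0,0,-0.001,0]]]'
```

```text
t: 7.15
tool_pos: [0.4307, 0.1594, 0.0222]
tool_rot: [1.153, 1.244, -1.154]
contact_force: [-3.6, -0.5, 4.2]
opening: 0.0432
t: 7.32
tool_pos: [0.4308, 0.1594, 0.0222]
tool_rot: [1.153, 1.245, -1.155]
contact_force: [-8.3, -2.0, 12.4]
opening: 0.0431
```

```bash
python3 -m crank '[[[0,0,0.0012,0],[0,0,0.0012,0]]]';python3 -m crank '[[[0,0,0,0],[0,0,0,0],[0,0,0,0],[0,0,0,0]]]' 0.75; python3 -m crank '[[[0,0,0.02,0],[0,0,0.05,0],[0,0,0.09,0],[0,0,0.13,0],[0,0,0.15,0]]]'
```

```text
t: 7.48
tool_pos: [0.4312, 0.1595, 0.0222]
tool_rot: [1.155, 1.243, -1.153]
contact_force: [-1.7, 0.3, 3.2]
opening: 0.0432
t: 7.82
tool_pos: [0.4306, 0.1593, 0.0214]
tool_rot: [1.154, 1.244, -1.154]
contact_force: [0.5, 1.0, 0.2]
opening: 0.0638
t: 8.23
tool_pos: [0.4326, 0.1597, 0.1769]
tool_rot: [1.158, 1.239, -1.148]
contact_force: [1.4, -0.8, 0.8]
opening: 0.0641
```

```bash
python3 -m crank '[[[0,0.03,0,7],[0,0.07,0,14],[0,0.11,0,21],[0,0.15,0,28],[0,0.18,0,35]]]' 0.0;python3 -m crank '[[[0,0.02,0,7],[0,0.02,0,14],[0,0.02,0,21],[0,0.02,0,28],[0,0.02,0,35]]]';python3 -m crank '[[[0,0,0,7],[0,0,0,14],[0,0,0,20],[0,0,0,20]]]'; python3 - <<'E'
from h import *
o=get_obs(); T=R.from_rotvec(o['tool_rot']).as_matrix();y=T[:,1]; print(o['t'],o['tool_pos'],np.degrees(np.arctan2(y[1],y[0])),o['q'].round(2))
I=[]
for n in('scene','top'):
    im,d=get_image(n); I.append(cv2.resize(im[170:290,370:490] if n=='scene' else im[160:280,165:285],None,fx=3.3,fy=3.3)); np.savez('pics/%s5.npz'%n,im=im,d=d)
save('c5',np.hstack(I))
E
```

```text
t: 8.65
tool_pos: [0.4302, 0.342, 0.1715]
tool_rot: [0.686, 1.46, -0.685]
contact_force: [0.2, 0.2, -0.0]
opening: 0.0032
t: 9.07
tool_pos: [0.4304, 0.3595, 0.1711]
tool_rot: [0.21, 1.561, -0.21]
contact_force: [0.2, -0.7, -0.2]
opening: 0.0001
t: 9.4
tool_pos: [0.4305, 0.3592, 0.1712]
tool_rot: [-0.06, 1.57, 0.06]
contact_force: [-0.3, -0.7, 0.5]
opening: 0.0001
9.4 [0.43047272 0.35924039 0.17121329] 94.39010097517343 [ 0.56 -0.06  1.82  0.    1.37 -1.08]
```

View pics/c5.png

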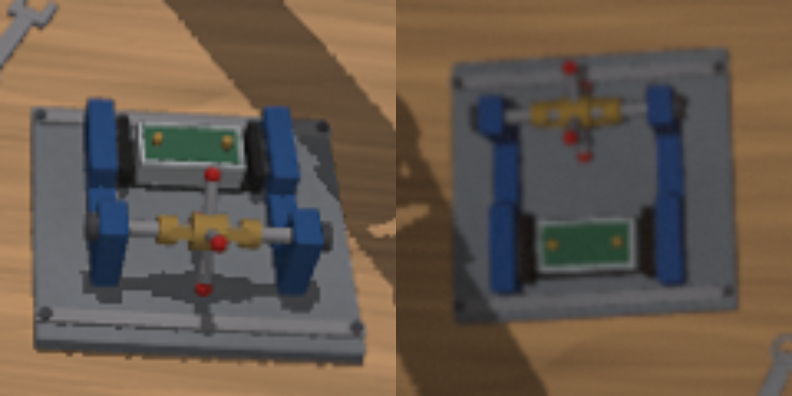

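The module lies flat between the pads: in the top crop it spans x 538–634, with the pads at about 515–535 and 638–655. I'll measure its centring and the spoke tips.

```bash
cat >> meas.py <<'E'
A=np.radians(4.3);CX=np.array([np.cos(A),np.sin(A)]);CY=np.array([-np.sin(A),np.cos(A)]);M0=np.array([.430,.1608])
def cf(P): P=np.atleast_2d(P);return np.c_[(P[:,:2]-M0)@np.c_[CX,CY],P[:,2]-.016]
def report(n,im,d):
    P,us,vs=cloud(n,im,d,d>0);Q=cf(P);c=im[vs,us].astype(int);M=masks(im)
    k=box(Q,[-.04,-.06,.023],[.04,.06,.034])&((c.max(1)>70)|M['green'][vs,us])&~M['blue'][vs,us]
    r=cv2.minAreaRect((Q[k][:,:2]*1000).astype(np.float32));print(n,'module(clamp mm)',np.round(r[0],1),np.round(r[1],1),round(r[2],1),'z',np.median(Q[k][:,2]).round(4))
    for nm,s in(('R',-1),('L',1)):
        kk=box(Q*[1,s,1],[-.03,.05,.031],[.03,.095,.044])&M['blue'][vs,us];print(' jaw',nm,np.percentile(Q[kk][:,1],[2,50,98]).round(4))
    l,kn=nd.label(M['red'])
    for i in range(1,kn+1):
        mk=(l==i)[vs,us];
        if mk.sum()<4: continue
        q=np.median(Q[mk],0)
        if abs(q[1])<.03 and 0<q[0]<.2: print(' tip',q.round(3),'lean',np.degrees(np.arctan2(q[0]-.110,q[2]-.056)).round(1),'r',np.hypot(q[0]-.110,q[2]-.056).round(3))
E
python3 - <<'E'
from meas import *
for n in('scene','top'):
    f=np.load('pics/%s5.npz'%n);report(n,f['im'],f['d'])
E
```

```text
scene module(clamp mm) [-2.1  1.4] [ 59.2 114.3] 0.8 z 0.0282
 jaw R [-0.0835 -0.0738 -0.064 ]
 jaw L [0.0588 0.0685 0.0793]
 tip [ 0.085 -0.001  0.092] lean -34.7 r 0.044
 tip [ 0.145 -0.001  0.088] lean 48.1 r 0.048
 tip [ 0.143 -0.001  0.028] lean 130.6 r 0.044
top module(clamp mm) [0.2 1. ] [44.6 83.7] 0.7 z 0.0271
 jaw R [-0.0813 -0.0711 -0.0614]
 jaw L [0.0625 0.0718 0.0829]
 tip [0.141 0.002 0.086] lean 45.4 r 0.043
 tip [0.081 0.    0.091] lean -39.7 r 0.046
 tip [ 0.075 -0.     0.03 ] lean -127.2 r 0.044
```

```bash
python3 -m crank '[[[0.01,-0.04,0,0],[0.025,-0.08,0,0],[0.04,-0.12,0,0],[0.052,-0.16,0,0],[0.053,-0.194,0,0]]]';python3 -m crank '[[[0,0,-0.025,0],[0,0,-0.055,0],[0,0,-0.075,0],[0,0,-0.075,0],[0,0,-0.075,0]]]'; python3 - <<'E'
from meas import *
o=get_obs(); print(cf(o['tool_pos']), o['tool_pos'],o['contact_force'],o['wrist_torque'])
im,d=get_image('scene'); save('c6',cv2.resize(im[170:290,370:490],None,fx=4,fy=4))
E
```

```text
t: 9.92
tool_pos: [0.4848, 0.1631, 0.1719]
tool_rot: [-0.057, 1.569, 0.056]
contact_force: [-0.3, -0.4, 0.7]
opening: 0.0002
t: 10.33
tool_pos: [0.4826, 0.165, 0.0955]
tool_rot: [-0.058, 1.573, 0.057]
contact_force: [0.1, -0.4, 0.6]
opening: 0.0001
[[0.05281285 0.00028001 0.07952084]] [0.48264319 0.16503906 0.09552084] [ 0.12306545 -0.41680232  0.63059749] [-0.03902247 -0.03142345 -0.00518718]
```

View pics/c6.png

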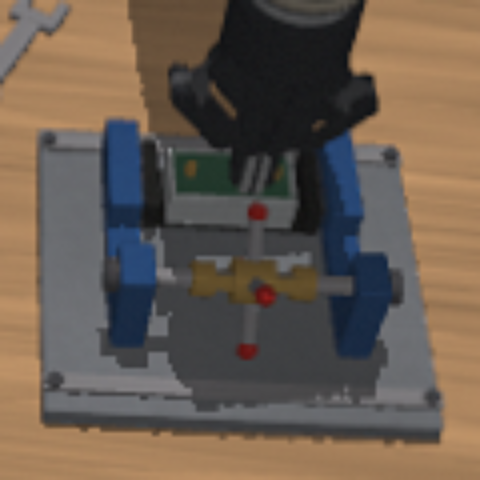

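```bash
cat > st.py <<'E'
from meas import *
import sys
o=get_obs(); c=cf(o['tool_pos'])[0]; F=o['contact_force']; T=o['wrist_torque']
Fc=np.array([F[:2]@CX,F[:2]@CY,F[2]]); Tc=np.array([T[:2]@CX,T[:2]@CY])
r=c-np.array([.110,0,.056])
# moment about axis (+y clamp) of force on tool; screw feels the opposite
print('t',round(o['t'],2),'clamp tcp mm',(c*1000).round(1),'rel axis',(r*1000).round(1),'Fc',Fc.round(1),'Ty',Tc[1].round(3),'tau(if T at TCP)',(-(Tc[1]+r[2]*Fc[0]-r[0]*Fc[2])).round(3))
E
python3 -m crank '[[[0.005,0.0,0,0],[0.010,0.001,0.002,0],[0.013,0.001,0.003,0],[0.016,0.001,0.004,0],[0.0185,0.0015,0.005,0]]]'; python3 st.py
```

```text
t: 10.8
tool_pos: [0.4983, 0.1669, 0.102]
tool_rot: [-0.06, 1.583, 0.059]
contact_force: [-20.6, -2.9, 14.5]
opening: 0.0001
t 10.8 clamp tcp mm [68.5  1.  86. ] rel axis [-41.5   1.   30. ] Fc [-20.7  -1.4  14.5] Ty 3.473 tau(if T at TCP) -3.452
```

```bash
python3 - <<'E'
from meas import *
im,d=get_image('scene'); save('c7',cv2.resize(im[170:290,370:490],None,fx=4,fy=4));report('scene',im,d)
E
python3 st.py
```

```text
scene module(clamp mm) [  6.  -11.7] [106.4  51.6] 77.8 z 0.028
 jaw R [-0.0836 -0.0739 -0.0638]
 jaw L [0.0593 0.0707 0.08  ]
 tip [ 0.085 -0.002  0.092] lean -34.7 r 0.043
 tip [ 0.147 -0.     0.085] lean 51.3 r 0.047
 tip [ 0.142 -0.001  0.026] lean 132.5 r 0.044
t 10.85 clamp tcp mm [68.8  1.  86.4] rel axis [-41.2   1.   30.4] Fc [-18.1   0.1  11.8] Ty 3.095 tau(if T at TCP) -3.033
```

View pics/c7.png

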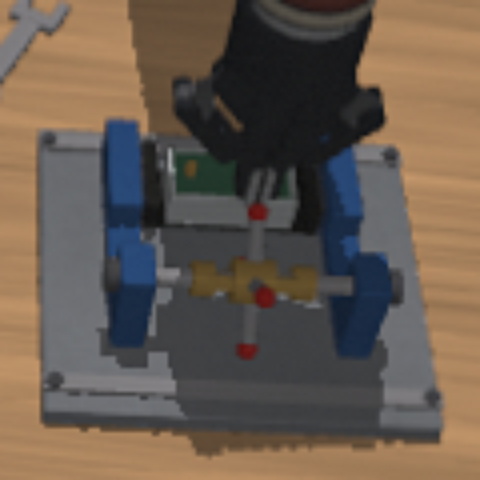

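```bash
python3 -m crank '[[[-0.006,-0.0005,-0.003,0],[-0.006,-0.0005,-0.007,0],[-0.003,0,-0.007,0]]]'; python3 st.py;python3 -m crank '[[[0.003,0,0.002,0],[0.006,0.0005,0.004,0],[0.0095,0.0007,0.006,0],[0.013,0.001,0.0075,0]]]'; python3 st.py
```

```text
t: 11.1
tool_pos: [0.4979, 0.1667, 0.0941]
tool_rot: [-0.059, 1.573, 0.059]
contact_force: [-12.0, -1.4, 5.0]
opening: 0.0
t 11.1 clamp tcp mm [68.2  0.8 78.1] rel axis [-41.8   0.8  22.1] Fc [-12.1  -0.5   5. ] Ty 1.92 tau(if T at TCP) -1.864
t: 11.43
tool_pos: [0.5102, 0.1677, 0.1022]
tool_rot: [-0.06, 1.577, 0.059]
contact_force: [-10.7, -1.8, 8.6]
opening: -0.0001
t 11.43 clamp tcp mm [80.4  0.9 86.2] rel axis [-29.6   0.9  30.2] Fc [-10.8  -1.    8.6] Ty 1.716 tau(if T at TCP) -1.643
```

```bash
python3 -m crank '[[[0.0035,0.0003,0.001,0],[0.007,0.0005,0.002,0],[0.011,0.0008,0.0025,0],[0.015,0.001,0.0027,0]]]'; python3 st.py;python3 -m crank '[[[0.003,0.0002,0.0001,0],[0.006,0.0005,0.0002,0],[0.009,0.0007,0,0],[0.012,0.001,-0.0003,0]]]'; python3 st.py
```

```text
t: 11.77
tool_pos: [0.5268, 0.1693, 0.1056]
tool_rot: [-0.058, 1.573, 0.06]
contact_force: [-7.0, 1.1, 7.1]
opening: 0.0001
t 11.77 clamp tcp mm [97.1  1.2 89.6] rel axis [-12.9   1.2  33.6] Fc [-6.9  1.7  7.1] Ty 1.116 tau(if T at TCP) -0.975
t: 12.1
tool_pos: [0.5387, 0.1702, 0.1049]
tool_rot: [-0.058, 1.573, 0.059]
contact_force: [-6.8, 0.8, 3.2]
opening: 0.0001
t 12.1 clamp tcp mm [109.1   1.2  88.9] rel axis [-0.9  1.2 32.9] Fc [-6.7  1.3  3.2] Ty 0.988 tau(if T at TCP) -0.772
```

```bash
python3 -m crank '[[[0.0035,0.0003,-0.0012,0],[0.007,0.0005,-0.0028,0],[0.01,0.0008,-0.0047,0],[0.0132,0.001,-0.0072,0]]]'; python3 st.py; python3 - <<'E'
from meas import *
im,d=get_image('scene'); save('c8',cv2.resize(im[170:290,370:490],None,fx=4,fy=4));report('scene',im,d)
E
```

```text
t: 12.43
tool_pos: [0.5525, 0.1712, 0.0981]
tool_rot: [-0.058, 1.571, 0.059]
contact_force: [-5.8, 0.6, 5.4]
opening: 0.0003
t 12.43 clamp tcp mm [123.    1.2  82.1] rel axis [13.   1.2 26.1] Fc [-5.8  1.1  5.4] Ty 0.927 tau(if T at TCP) -0.707
scene module(clamp mm) [ -1.9 -23.6] [63.8 54.9] 86.8 z 0.0273
 jaw R [-0.0784 -0.0687 -0.0587]Traceback (most recent call last):
  File "<stdin>", line 2, in <module>
  File "meas.py", line 23, in report
    kk=box(Q*[1,s,1],[-.03,.05,.031],[.03,.095,.044])&M['blue'][vs,us];print(' jaw',nm,np.percentile(Q[kk][:,1],[2,50,98]).round(4))
                                                                                       ~~~~~~~~~~~~~^^^^^^^^^^^^^^^^^^^^^^
    return _quantile_unchecked(
        a, q, axis, out, overwrite_input, method, keepdims, weights)
    return _ureduce(a,
                    func=_quantile_ureduce_func,
    ...<5 lines>...
                    overwrite_input=overwrite_input,
                    method=method)
    r = func(a, **kwargs)
    result = _quantile(arr,
                       quantiles=q,
    ...<2 lines>...
                       out=out,
                       weights=wgt)
    slices_having_nans = np.isnan(arr[-1, ...])
                                  ~~~^^^^^^^^^
IndexError: index -1 is out of bounds for axis 0 with size 0
```

View pics/c8.png

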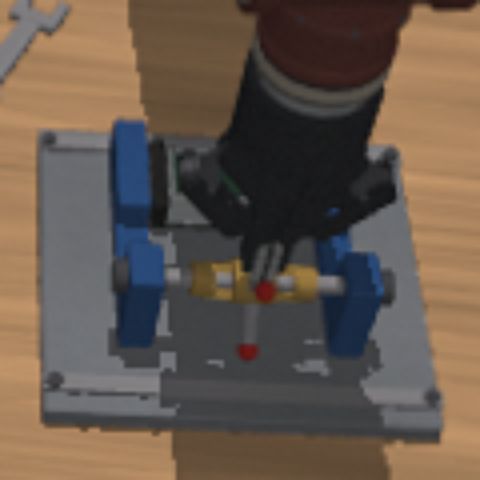

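```bash
python3 -m crank '[[[-0.002,0,0.01,0],[-0.002,0,0.045,0],[-0.035,-0.003,0.047,0],[-0.07,-0.005,0.045,0],[-0.07,-0.005,0.03,0]]]';  python3 -m crank '[[[0,0,-0.015,0],[0,0,-0.033,0],[0,0,-0.033,0]]]'; python3 st.py; python3 - <<'E'
from meas import *
im,d=get_image('scene'); save('c9',cv2.resize(im[170:290,370:490],None,fx=4,fy=4));report('scene',im,d)
E
```

```text
t: 12.9
tool_pos: [0.4806, 0.1661, 0.1308]
tool_rot: [-0.059, 1.565, 0.06]
contact_force: [1.9, 0.3, -0.6]
opening: -0.0003
t: 13.15
tool_pos: [0.4803, 0.1653, 0.0917]
tool_rot: [-0.06, 1.574, 0.058]
contact_force: [-1.8, -0.3, -1.3]
opening: 0.0001
t 13.15 clamp tcp mm [50.5  0.7 75.7] rel axis [-59.5   0.7  19.7] Fc [-1.9 -0.1 -1.3] Ty 0.012 tau(if T at TCP) 0.101
scene module(clamp mm) [  0.7 -10. ] [103.8  54.1] 81.1 z 0.0279
 jaw R [-0.0784 -0.069  -0.0586]
 jaw L [0.0542 0.0646 0.0738]
 tip [ 0.084 -0.001  0.09 ] lean -37.7 r 0.043
 tip [ 0.145 -0.001  0.088] lean 47.4 r 0.048
 tip [ 0.143 -0.     0.028] lean 130.2 r 0.044
```

View pics/c9.png

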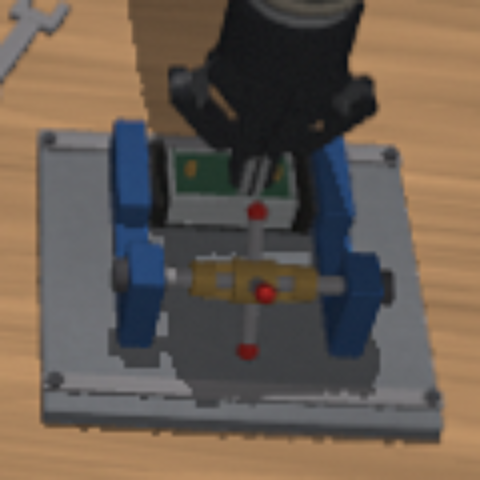

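```bash
python3 -m crank '[[[0.008,0.0006,0.001,0],[0.014,0.001,0.001,0],[0.017,0.0013,0.0025,0],[0.0205,0.0015,0.005,0]]]'; python3 st.py; python3 -m crank '[[[0.0035,0.0003,0.002,0],[0.007,0.0005,0.0032,0]]]'; python3 st.py;  python3 -m crank '[[[0.0035,0.0003,0.001,0],[0.007,0.0005,0.002,0]]]'; python3 st.py
```

```text
t: 13.53
tool_pos: [0.4985, 0.1671, 0.0997]
tool_rot: [-0.06, 1.585, 0.058]
contact_force: [-22.4, -1.7, 15.7]
opening: -0.0003
t 13.53 clamp tcp mm [68.8  1.2 83.7] rel axis [-41.2   1.2  27.7] Fc [-22.4   0.   15.7] Ty 3.662 tau(if T at TCP) -3.688
t: 13.7
tool_pos: [0.5074, 0.1683, 0.1046]
tool_rot: [-0.059, 1.579, 0.06]
contact_force: [-18.0, -0.7, 14.2]
opening: 0.0002
t 13.7 clamp tcp mm [77.8  1.6 88.6] rel axis [-32.2   1.6  32.6] Fc [-18.    0.6  14.2] Ty 2.784 tau(if T at TCP) -2.655
t: 13.87
tool_pos: [0.5148, 0.169, 0.107]
tool_rot: [-0.059, 1.579, 0.06]
contact_force: [-19.6, 0.7, 16.4]
opening: -0.0001
t 13.87 clamp tcp mm [85.2  1.8 91. ] rel axis [-24.8   1.8  35. ] Fc [-19.5   2.1  16.4] Ty 2.964 tau(if T at TCP) -2.689
```

```bash
python3 st.py; python3 - <<'E'
from meas import *
im,d=get_image('scene'); save('c10',cv2.resize(im[170:290,370:490],None,fx=5,fy=5));report('scene',im,d)
print(get_obs()['tool_rot'])
E
python3 st.py
```

```text
t 13.87 clamp tcp mm [85.2  1.8 91. ] rel axis [-24.8   1.8  35. ] Fc [-19.5   2.1  16.4] Ty 2.964 tau(if T at TCP) -2.689
scene module(clamp mm) [  8.7 -10. ] [101.9  47.5] 71.9 z 0.0281
 jaw R [-0.0771 -0.0675 -0.0568]
 jaw L [0.0523 0.0633 0.0733]
 tip [ 0.103 -0.     0.101] lean -9.3 r 0.046
 tip [ 0.069 -0.003  0.049] lean -99.2 r 0.042
 tip [ 0.155 -0.001  0.069] lean 73.8 r 0.047
 tip [ 0.127 -0.002  0.016] lean 157.0 r 0.043
[-0.05853814  1.57692172  0.05991105]
t 13.92 clamp tcp mm [86.   1.8 91.2] rel axis [-24.    1.8  35.2] Fc [-15.5   0.8  12. ] Ty 2.628 tau(if T at TCP) -2.368
```

View pics/c10.png

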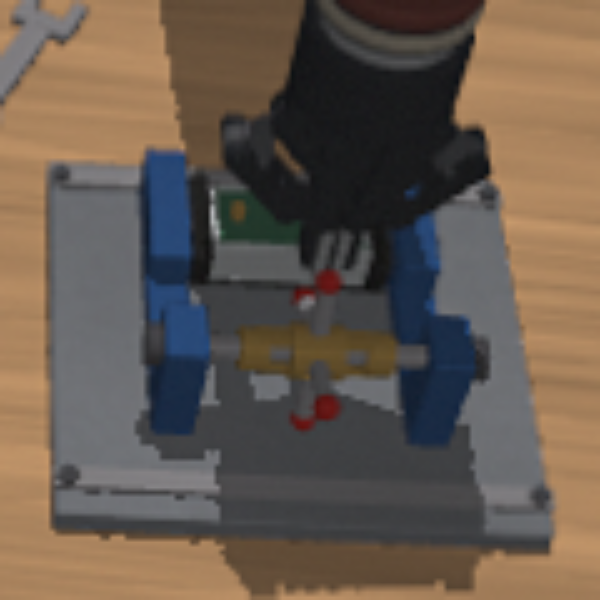

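```bash
cat > st2.py <<'E'
from meas import *
o=get_obs(); c=cf(o['tool_pos'])[0]; F=o['contact_force']; Fx=F[:2]@CX; Fz=F[2]
r=(c-np.array([.110,0,.056]))*1000
fx=r[0]+9; th=np.arcsin((fx+5)/44); z=44*np.cos(th)
print('rel',r.round(2),'th',np.degrees(th).round(1),'F',Fx.round(1),Fz.round(1),'tau',((-Fx*z+fx*Fz)/1000).round(3))
E
for i in 1 2 3; do python3 -m crank '[[[0,0,0,0]]]' >/dev/null; python3 st2.py; done
```

```text
rel [-24.06   1.72  34.77] th -13.2 F -13.5 11.5 tau 0.404
rel [-24.05   1.71  34.79] th -13.2 F -14.2 11.1 tau 0.443
rel [-24.05   1.69  34.78] th -13.2 F -14.1 11.2 tau 0.437
```

```bash
python3 -m crank '[[[0.0004,0,0.0001,0],[0.0004,0,0.0001,0]]]' >/dev/null; python3 st2.py; python3 -m crank '[[[0,0,0,0]]]'>/dev/null; python3 st2.py;python3 -m crank '[[[0,0,0,0]]]'>/dev/null; python3 st2.py
```

```text
rel [-24.02   1.71  34.78] th -13.2 F -15.9 12.1 tau 0.497
rel [-24.02   1.7   34.77] th -13.2 F -16.5 12.3 tau 0.521
rel [-24.03   1.7   34.77] th -13.2 F -15.5 11.7 tau 0.487
```

It now holds still at ≈0.50 N m, against ≈0.25 N m free, so the clamp is tight enough. I'll back the finger off the way it came, raise it clear and check.

```bash
python3 -m crank '[[[-0.004,-0.0003,-0.001,0],[-0.012,-0.001,-0.001,0],[-0.016,-0.001,0.01,0],[-0.018,-0.001,0.04,0],[-0.018,-0.001,0.08,0]]]'; python3 -m crank '[[[0,0.04,0.01,0],[0,0.08,0.02,0],[0,0.12,0.02,0],[0,0.16,0.02,0],[0,0.19,0.02,0]]]';python3 -m crank '[[[-0.02,0,0,0],[-0.03,0,0,0],[-0.03,0,0,0]]]'; python3 - <<'E'
from meas import *
I=[]
for n in('scene','top'):
    im,d=get_image(n); save(n+'11',im); I.append(cv2.resize(im[170:290,370:490] if n=='scene' else im[160:280,165:285],None,fx=3.3,fy=3.3)); report(n,im,d)
save('c11',np.hstack(I)); print(get_obs()['t'])
E
```

```text
t: 14.92
tool_pos: [0.4967, 0.1668, 0.1827]
tool_rot: [-0.06, 1.576, 0.058]
contact_force: [2.4, -0.4, 0.3]
opening: -0.0002
t: 15.33
tool_pos: [0.4995, 0.3603, 0.2068]
tool_rot: [-0.058, 1.567, 0.061]
contact_force: [0.3, -0.6, -0.6]
opening: -0.0001
t: 15.58
tool_pos: [0.4679, 0.3576, 0.2054]
tool_rot: [-0.06, 1.569, 0.06]
contact_force: [-0.1, -0.9, 0.8]
opening: -0.0002
scene module(clamp mm) [-2.6  0.6] [ 59.3 110. ] 3.1 z 0.0286
 jaw R [-0.0774 -0.067  -0.0567]
 jaw L [0.0531 0.0623 0.0729]
 tip [ 0.102 -0.001  0.101] lean -10.5 r 0.045
 tip [ 0.07  -0.002  0.049] lean -100.2 r 0.041
 tip [ 0.154 -0.001  0.071] lean 71.1 r 0.047
 tip [ 0.128 -0.     0.018] lean 155.0 r 0.042
top module(clamp mm) [0.2 1. ] [44.3 84. ] 0.5 z 0.0269
 jaw R [-0.0739 -0.0639 -0.0533]
 jaw L [0.0563 0.0654 0.0749]
 tip [0.15  0.    0.071] lean 69.5 r 0.043
 tip [ 0.097 -0.     0.101] lean -16.4 r 0.047
 tip [0.067 0.    0.046] lean -103.2 r 0.044
15.6833
```

View pics/c11.png

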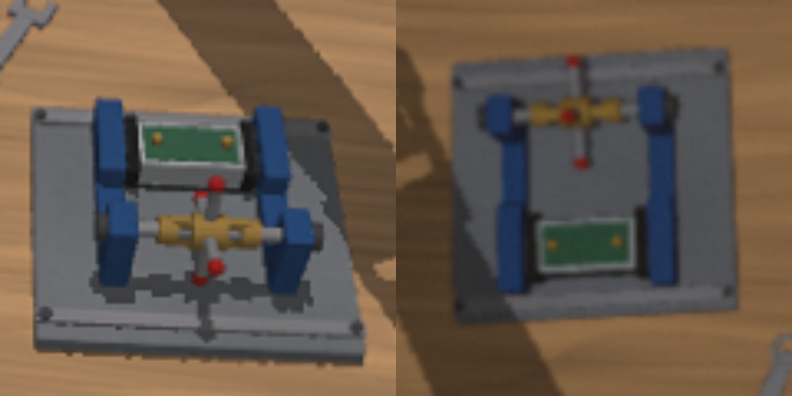

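View pics/scene11.png

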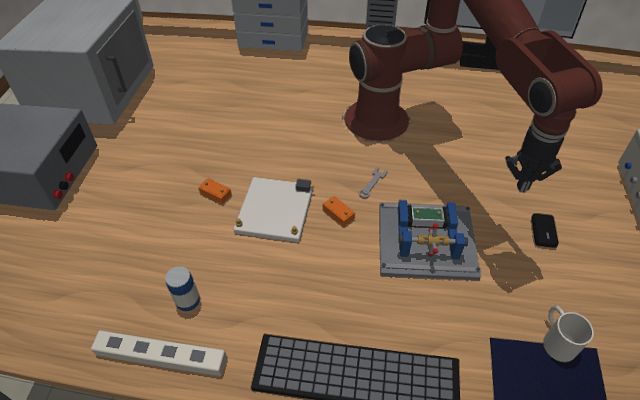

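The views show the module clamped between both pads and flat, 1 mm or less from the middle. The other things have not moved, and the arm is clear at scene (530,160).

```bash
python3 -c "
from station import *
print(finish_job())"
```

```text
the job is handed in; nothing more can be done
None
```

The radio module is clamped between both jaws, and I handed the job in at about 15.7 s of the 72 s allowed.

**Placing:** I set the module down flat on the bed and let go of it. The overhead camera put it about 1 mm from the mouth point, within about 1° of square. The front camera's automatic outline took in the jaw pads, so I did not use its figures for this.

**Tightening:** I pushed the spokes along their arc, tops away from the module, in two strokes for about 1.95 rad in all. The turnbuckle took about 0.25–0.27 N m while free. It began to stiffen during the second stroke.

**Final stiffness:** The last reading while it was still turning was about 0.57 N m, roughly 2.3 times free. It then held without turning when I pressed with about 0.50 N m. Going by the stiffening rate, it may have ended nearer 0.6 N m. That is a little over the 0.5 N m target but, by my estimates, under the 0.65 N m limit. These readings carry roughly ±0.04 N m of noise. Torques worked out from the wrist moment instead scattered from about 0.38 to 0.76 N m, so I relied on the force and contact position.

**Last look:** Both pads bear on the module and it stayed flat. The other items looked unmoved, and the gripper was clear of everything.

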